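# Discharge a power board and hold the test pins up with the cam lever

## Robot

A 6-joint arm with a two-finger parallel gripper is mounted at the origin on the work surface. World frame = base frame: x ahead of the robot, y to its left, z up, the work surface at z = 0. Lengths are in m, angles in rad, forces in N, time in s.
With the tool pointing down it reaches from about 0.3 to 0.775 m from the base axis. Payload 14.6 kg.
Tool frame: the origin (TCP) lies at the very end of the fingers, on their centre line; the grasp point (between the pads) lies 19 mm behind it; z points along the fingers, y is the line along which they close (so a half turn about z gives the same grasp; the last joint's range is limited). The gripper opens to 94 mm and grips with 3 to 60 N. Pads are 16 mm wide; open, the fingers measure 119 mm over their backs; the gripper's body (75 mm by 177 mm) begins 78 mm behind the grasp point.
Start: joints at [1.059, 0.3, 1.521, -0, 1.321, -0.067], TCP at [0.237, 0.496, 0.205] pointing down, gripper open.
Joint ranges: [-3.03, 3.03], [-0.79, 2.21], [0.23, 2.52], [-1.04, 4.18], [0, 3.07], [-2.55, 2.55]. Speed limits (rad/s): [2.22, 2.22, 2.57, 3.14, 3.14, 3.14].

## Interface

Orientations are given as [roll, pitch, yaw] about the fixed x, y, z axes, in that order (R = Rz(yaw) Ry(pitch) Rx(roll)).
In Python, from station import ctrl gives the robot as it stands.
- The arm moves only by the tool move_arm, never from a script. Its argument "increments" is a list of rows, each a list of 7 numbers: the opening, from 0 (shut) to 1 (fully open), then the shift along the tool's x, y, z in units of 50 mm (1.0 is 50 mm), then the turn, a rotation vector about the tool's x, y, z in rad. In form: [[claw, tx, ty, tz, rx, ry, rz], ...]. A call has 1 to 20 rows; each row shifts and turns the commanded pose from where the row before left it, along the tool's axes as they then stand; what a row does not reach is not made up. A row lasts 1/10 s, in which the tool goes at most 50 mm and 8.59 degrees, less where a joint would pass 70% of its speed; a pose out of reach is approached as far as the arm can. A call is refused whole if a number of a shift passes 1 or a number of a turn 0.15, either way. A call with a gripper value outside its range is refused whole. The fingers move at their own pace and stop on an object; "force" is the grip in N (left out, the last holds). Time passes only in rows, so rows that do not move let the fingers close. It gives the time, the measured TCP pose, the force, the opening and the grip force at its end, in the units of the state.
- ctrl.get_obs(): the state, without advancing time (a new reading comes with each control period).
- ctrl.camera(name): name is "scene" or "top" or "wrist"; returns a dict with "color" (480x640x3 uint8, blue, green, red), "K" (3x3 intrinsics, pixels), "pose" (4x4, takes a point from camera to world coordinates); the wrist camera has in their place "tool_from_camera" (4x4, takes a point from camera to tool coordinates, whose origin is the TCP and whose axes are the flange's). Camera axes: x right, y down, z forward; pixel columns grow to the right and rows downward; lengths in m; the calibration is good to about 2 mm. A picture is of the moment at which its call begins: read the wrist's pose just before it. There is no depth.
- ctrl.hand_in(): hands the job in; it is judged then, once.
Trained networks look in a picture, given as the dict that the camera call returned (one of the last four; its "shot" number tells which), for a name from the list of things; names that differ only in an ending like _2 or _b are one class to them, and where a whole thing is asked for, a point or a joint stands for the part that bears it (a point fixed in the world has none). Each returns a list of dicts, best first, with "conf" (0 to 1); they miss things now and then, are a little off and sometimes report something else, mostly with a low value. They report only what shows in the picture. A call takes as long as a camera call.
- ctrl.cut_out(name, picture): "mask" (480x640 bool, what is visible of it) and "centre" ([row, column] in pixels, amid what is visible of it).
The state is a dict: "time_s": time; "qpos": joint angles; "joint_vel": joint speeds; "tau": joint torques, N m; "ee_pos": TCP position; "eef_rot": TCP orientation; "force": force on the tool from outside, world axes, zero at the start; "moment": the same for the moment, N m; "grip_width": finger opening in m; "grip_force": force on a finger pad.
Only numpy, scipy, OpenCV 4.12 (cv2) and the standard library are available. Lean on these libraries where they do the work, as an engineer would, in place of code of your own. Each camera call takes 0.05 s, during which the arm holds its last target. There are 200 camera calls.

## Task

A power board is clamped in the cam-lift test fixture on the repair bench. First, with the test pins still down, drain the board: push the discharge plunger on top of the fixture down to its stop and keep it there for about half a second, then let it spring back. Then take the cam lever by its handle, swing it up until the cams carry the pin plate at its highest point (beyond it the plate sinks again), and finish while still holding the handle there, because the lever falls back if let go; leave everything else on the bench where it is.

Things in the scene. Friction and masses are not known exactly. Their poses are not given: they have to be found in the camera images.
- fixture: Test fixture, bolted down. Bottom to top: grey housing 220 (x) x 190 x 45 mm high, cam shaft along y, black pin plate, aluminium nest frame 212 x 180 mm with a green power board (top at height 129 mm, parts up to 30 mm taller). Origin: on the bench under its middle; x from the front panel (robot's side) to the far side, y left, z up. The cam lever is on the right (-y) side.
- plunger (a joint): Discharge plunger: black mushroom knob, 36 mm across and 18 mm high, above the middle of the fixture. Value in m: 0 = up at rest, 0.012 = down at its stop, where its contacts touch the board's two brass studs. Spring: about 3.5 N to start, 8 N at the stop; it springs back by itself.
- plunger_top (a point): Middle of the plunger knob's flat top (28 mm across), on the fixture's z axis; height 250 mm at rest, moves down with the plunger. The plunger is carried by an aluminium bracket, 212 mm high, that stands at the middle of the frame's far (+x) side and reaches to the middle with a 32 mm wide arm.
- lever (a joint): Cam lever, dark steel bar at the fixture's right, 100 mm from shaft to handle axis. Value in rad: 0 = at rest, pointing to the front (-x), 10 degrees above level; grows as the handle swings up and over towards +x; 1.396 = straight upright, cams at highest lift; stop at 2.0, past the top, lift less again. Springs turn it back to 0 (3 to 6 N at the handle all the way) unless held.
- handle: Black round sleeve on the lever's end, 19 mm across, 64 mm long, parallel to the shaft (fixture's y), outboard of the lever bar, 118 to 182 mm right of the fixture's middle; spins freely, so a gripper holding it need not turn. Origin: middle of the sleeve on its axis, at rest at height 92 mm and 98 mm in front (-x) of the shaft, with the lever upright at 175 mm. Free space below and around it.
- lever_axis (a point): Fixed point on the cam shaft's axis, level with the middle of the handle sleeve (fixture frame 0, -150 mm, 75 mm); the handle's origin circles it at radius 100 mm in the fixture's x-z plane.
- pin_plate (a joint): Lift of the black pin plate with brass test pins (206 x 176 x 8 mm, top at height 104 mm at rest, seen between housing and nest frame), in m: 0 = down, about 0.0074 = highest, pins touching the board. Driven only by the lever's two eccentric cams: lift = 0.009 * (cos(1.396 - lever) - 0.174).
- multimeter: Bystander: grey hand-held multimeter 150 x 76 x 31 mm lying to the right of the fixture, display up. Origin under its middle. Not to be moved.
- screwdriver: Bystander: screwdriver with black handle lying in front of the fixture. Not to be moved.
- magnifier: Bystander: magnifying glass, black ring 76 mm across, handle 115 mm, lying left of the fixture. Origin under the lens centre. Not to be moved.
- solder_reel: Bystander: reel 52 mm across, 38 mm high, standing at the right of the fixture near the lever. Origin under its middle. Not to be moved.
- flux_jar: Bystander: amber jar 48 mm across, 55 mm high, behind the fixture. Origin under its middle. Not to be moved.
- tray: Bystander: open metal parts tray 130 x 90 x 28 mm, lying well to the left of the fixture. Origin under its middle. Not to be moved.
- spare_board: Bystander: loose green circuit board 100 x 75 mm, lying well to the left of the fixture. Origin under its middle. Not to be moved.

How it is judged:
On the way, in this order (a step that is already met when the one before it is completed fails the run):
1. with the lever at rest (below 0.2 rad), the discharge plunger is down at its stop (at least 10.5 of 12 mm) for 0.3 s (value of joint plunger above 0.0105 m and value of joint lever below 0.2 rad), for 0.3 s.
2. the lever is held by the fingers on its handle at the cams' highest lift (within 0.17 rad of upright) for 0.3 s, the plunger up again (value of joint lever between 1.226 and 1.566 rad and value of joint pin_plate above 0.007 m and contact force between the fingers and handle above 1 N and value of joint plunger below 0.002 m), for 0.3 s.
At the end, for the whole second after the job is handed in: The fingers are in contact with the handle (over 1 N) and hold it still within 0.17 rad (10 degrees) of its highest-lift angle of 1.396 rad, the pin plate is lifted at least 7 mm, the plunger is back up (within 2 mm), and every bystander is within 30 mm of where it was (all of step 2 and velocity of joint lever between -0.1 and 0.1 rad/s and distance of each of multimeter, screwdriver, magnifier, solder_reel, flux_jar, tray, spare_board from where it was at the start of the episode below 0.03 m); the arm keeps its last pose, push and grip.
It fails at once if a loose thing on the bench is moved by more than 30 mm (distance of any of multimeter, screwdriver, magnifier, solder_reel, flux_jar, tray, spare_board from where it was at the start of the episode above 0.03 m).
It also fails if it takes over 45 s, if anything falls off the work surface, if the arm or the gripper's body presses on something with over 40 N, if the wrist force passes 120 N, or if a joint passes its speed limit or range.

## Working session

There is one attempt and no reset: what is moved stays moved. The work goes in short steps, Python scripts to look and compute and a tool call to move; the robot and the scene stay as the last step left them, time stands still between calls to the robot, and variables do not carry over. Pictures are saved under pics/ and viewed, at most 10 in all, crops included, and the job is handed in when it is done.

Besides the shell and the picture viewer there is one more tool, called as name(argument=value, ...), one argument or row to a line, values as JSON. move_arm: Moves the arm, as the interface text tells. Its arguments: {"type":"object","properties":{"increments":{"type":"array","items":{"type":"array","items":{"type":"number"}}},"force":{"type":"number"}},"required":["increments"]}

```bash
mkdir -p pics; cat > h.py <<'E'
import numpy as np, cv2
from station import ctrl
from scipy.spatial.transform import Rotation as R
def ray(p,rc):
    d=np.linalg.inv(p["K"])@np.array([rc[1],rc[0],1.]); T=p["pose"]
    return T[:3,3],T[:3,:3]@d
def atz(p,rc,z):
    o,d=ray(p,rc); return o+d*(z-o[2])/d[2]
def proj(p,X):
    T=np.linalg.inv(p["pose"]); c=T[:3,:3]@np.array(X)+T[:3,3]; u=p["K"]@c; return (u[:2]/u[2])
E
python3 - <<'E'
from h import *
o=ctrl.get_obs(); print(o)
ims=[]
for n in("scene","top"):
    p=ctrl.camera(n); cv2.imwrite(f"pics/{n}.png",p["color"]); print(n,p["pose"].round(3).tolist(),p["K"].round(0).tolist())
    for k,z in(("plunger_top",.245),("handle",.092),("solder_reel",.038),("multimeter",.031),("fixture",.13),("lever",.08),("screwdriver",.01)):
        for r in ctrl.cut_out(k,p)[:2]: print(k,round(r["conf"],2),np.round(r["centre"]),r["mask"].sum(),atz(p,r["centre"],z).round(3))
E
```

```text
{'time_s': 0.0, 'qpos': array([ 1.05937831e+00,  3.00418672e-01,  1.52158721e+00, -1.09336082e-05,
        1.32069083e+00, -6.66262245e-02]), 'joint_vel': array([ 5.53122727e-04,  1.50552901e-03, -2.91886858e-04,  1.30391831e-03,
       -1.18236182e-03,  7.98771065e-05]), 'tau': array([ 1.44256461e-03, -5.31813705e+01, -3.52733195e+01,  7.09385751e-02,
        2.44765927e-02, -6.71930684e-05]), 'ee_pos': array([0.23653792, 0.49624692, 0.20491249]), 'eef_rot': array([-3.14049034e+00, -6.29377564e-05,  2.69680354e+00]), 'force': array([ 0.35582473, -0.18503398, -0.04347545]), 'moment': array([ 0.00681816, -0.00941106,  0.02246759]), 'grip_force': 0.0, 'grip_width': 0.0940318714737895}
scene [[0.866, 0.398, -0.302, 0.934], [0.499, -0.688, 0.527, -0.581], [0.002, -0.607, -0.795, 1.206], [0.0, 0.0, 0.0, 1.0]] [[565.0, 0.0, 320.0], [0.0, 565.0, 243.0], [0.0, 0.0, 1.0]]
plunger_top 0.75 [265. 334.] 307 [0.622 0.02  0.245]
handle 0.47 [342. 269.] 255 [ 0.551 -0.134  0.092]
solder_reel 0.89 [388. 326.] 537 [ 0.699 -0.145  0.038]
multimeter 0.85 [439. 274.] 2801 [ 0.66  -0.292  0.031]
multimeter 0.65 [390. 327.] 521 [ 0.701 -0.145  0.031]
fixture 0.92 [312. 332.] 9552 [ 0.641 -0.019  0.13 ]
lever 0.72 [334. 295.] 583 [ 0.585 -0.084  0.08 ]
screwdriver 0.95 [296. 275.] 401 [0.465 0.011 0.01 ]
top [[0.021, -0.981, 0.194, 0.253], [-1.0, -0.022, -0.001, 0.091], [0.005, -0.194, -0.981, 1.547], [0.0, 0.0, 0.0, 1.0]] [[532.0, 0.0, 321.0], [0.0, 532.0, 236.0], [0.0, 0.0, 1.0]]
plunger_top 0.74 [197. 344.] 155 [0.613 0.034 0.245]
handle 0.6 [238. 402.] 156 [ 0.542 -0.136  0.092]
solder_reel 0.59 [193. 399.] 306 [ 0.686 -0.138  0.038]
solder_reel 0.42 [215. 192.] 1473 [0.605 0.465 0.038]
multimeter 0.91 [207. 450.] 1392 [ 0.65  -0.288  0.031]
fixture 0.59 [215. 344.] 6283 [0.595 0.029 0.13 ]
lever 0.88 [235. 384.] 415 [ 0.551 -0.089  0.08 ]
screwdriver 0.76 [268. 346.] 240 [0.463 0.014 0.01 ]
```

View pics/scene.png

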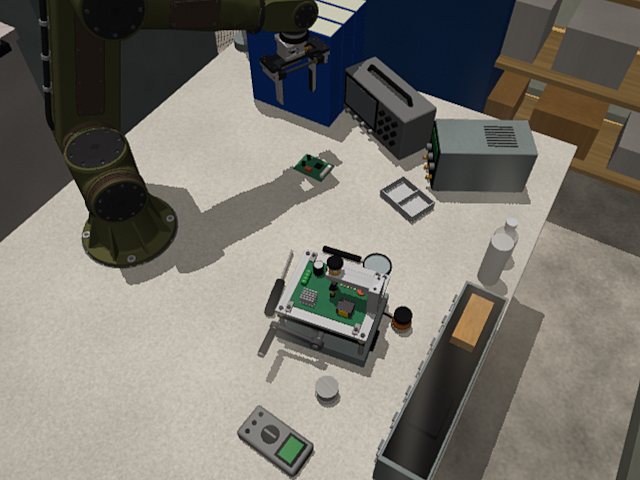

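View pics/top.png

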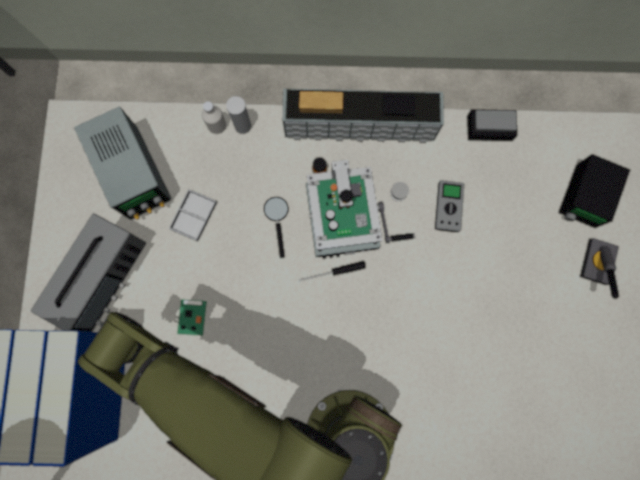

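move_arm(
  increments=[
    [1, 0, 0, -0.8, 0, 0, 0],
    [1, -0.4, -0.2, -0.8, 0, 0, 0],
    [1, -0.8, -0.44, -0.25, 0, 0, 0],
    [1, -0.8, -0.44, -0.25, 0, 0, 0],
    [1, -0.8, -0.44, -0.25, 0, 0, 0],
    [1, -0.8, -0.44, -0.25, 0, 0, 0],
    [1, -0.8, -0.44, -0.25, 0, 0, 0],
    [1, -0.8, -0.44, -0.25, 0, 0, 0],
    [1, -0.8, -0.44, 0, 0, 0, 0],
    [1, -0.8, -0.44, 0, 0, 0, 0],
    [1, -0.8, -0.44, 0, 0, 0, 0],
    [1, -0.8, -0.44, 0, 0, 0, 0],
    [1, -0.8, -0.44, 0, 0, 0, 0],
    [1, 0, 0, 0, 0, 0, 0.14],
    [1, 0, 0, 0, 0, 0, 0.14],
    [1, 0, 0, 0, 0, 0, 0.14],
    [1, 0, 0, 0, 0, 0, 0.14],
    [1, 0, 0, 0, 0, 0, 0.14],
    [1, 0, 0, 0, 0, 0, 0.14],
    [1, 0, 0, 0, 0, 0, 0.13],
  ],
)

```text
time_s: 2.8
ee_pos: [0.5435, 0.0711, 0.3604]
eef_rot: [3.142, 0.0, 1.721]
force: [-0.6, 0.4, -0.3]
grip_width: 0.0938
grip_force: 0.0
```

move_arm(
  increments=[
    [1, 0, 0, 0, 0, 0, 0],
    [1, 0, 0, 0, 0, 0, 0],
  ],
)

```text
time_s: 3.0
ee_pos: [0.5434, 0.0711, 0.3605]
eef_rot: [-3.142, -0.0, 1.731]
force: [0.6, -0.2, 0.0]
grip_width: 0.0941
grip_force: 0.0
```

```bash
cat >> h.py <<'E'
def wrist():
    o=ctrl.get_obs(); p=ctrl.camera("wrist"); T=np.eye(4); T[:3,:3]=R.from_euler("xyz",o["eef_rot"]).as_matrix(); T[:3,3]=o["ee_pos"]
    p["pose"]=T@p["tool_from_camera"]; return o,p
E
python3 - <<'E'
from h import *
o,p=wrist(); print(o["ee_pos"],o["eef_rot"],o["qpos"].round(2),p["pose"].round(3).tolist())
cv2.imwrite("pics/w1.png",p["color"])
V=[("w",p),("s",ctrl.camera("scene")),("t",ctrl.camera("top"))]
L={"plunger_top":.245,"handle":.092,"solder_reel":.038,"multimeter":.03,"fixture":.13}
for k,z in L.items():
    A=np.zeros((3,3));b=np.zeros(3)
    for n,q in V:
        for r in ctrl.cut_out(k,q)[:1]:
            print(n,k,round(r["conf"],2),np.round(r["centre"]),r["mask"].sum(),atz(q,r["centre"],z).round(3))
            oo,d=ray(q,r["centre"]); d/=np.linalg.norm(d); M=np.eye(3)-np.outer(d,d); A+=M; b+=M@oo
            if k=="handle":
                (cx,cy),s,a=cv2.minAreaRect(np.argwhere(r["mask"])[:,::-1].astype(np.float32)); print("rect",cx,cy,s,a)
    print(k,"tri",np.linalg.solve(A,b).round(4))
E
```

```text
[0.54344431 0.07105918 0.36045921] [-3.14157868e+00 -1.43105844e-05  1.73070138e+00] [ 0.06  0.23  1.25  0.    1.66 -0.1 ] [[0.987, 0.153, 0.044, 0.53], [0.159, -0.948, -0.275, 0.152], [-0.001, 0.279, -0.96, 0.54], [0.0, 0.0, 0.0, 1.0]]
w plunger_top 0.82 [292. 399.] 1206 [0.614 0.036 0.245]
s plunger_top 0.65 [265. 333.] 244 [0.621 0.02  0.245]
plunger_top tri [0.6172 0.0296 0.2303]
w handle 0.89 [354. 299.] 588 [ 0.542 -0.135  0.092]
rect 298.29547119140625 354.4081115722656 (14.862103462219238, 43.25413513183594) 2.385944128036499
s handle 0.46 [341. 268.] 235 [ 0.547 -0.134  0.092]
rect 267.6694641113281 340.9012451171875 (8.708849906921387, 28.725526809692383) 24.227745056152344
t handle 0.55 [234. 400.] 140 [ 0.551 -0.13   0.092]
rect 401.43853759765625 237.00770568847656 (6.573840618133545, 21.458009719848633) 82.87498474121094
handle tri [ 0.5468 -0.1323  0.0945]
w solder_reel 0.88 [346. 396.] 1173 [ 0.689 -0.133  0.038]
s solder_reel 0.82 [388. 325.] 601 [ 0.697 -0.146  0.038]
t solder_reel 0.84 [193. 402.] 291 [ 0.686 -0.147  0.038]
solder_reel tri [ 0.6927 -0.144   0.0236]
w multimeter 0.72 [432. 366.] 785 [ 0.677 -0.306  0.03 ]
s multimeter 0.97 [442. 275.] 2881 [ 0.663 -0.294  0.03 ]
t multimeter 0.88 [207. 449.] 1257 [ 0.648 -0.285  0.03 ]
multimeter tri [ 0.6622 -0.2919  0.0353]
w fixture 0.78 [247. 374.] 30120 [0.607 0.042 0.13 ]
s fixture 0.81 [310. 332.] 9458 [ 0.64  -0.015  0.13 ]
t fixture 0.87 [219. 372.] 1157 [ 0.585 -0.048  0.13 ]
fixture tri [ 0.6144 -0.0057  0.0724]
```

View pics/w1.png

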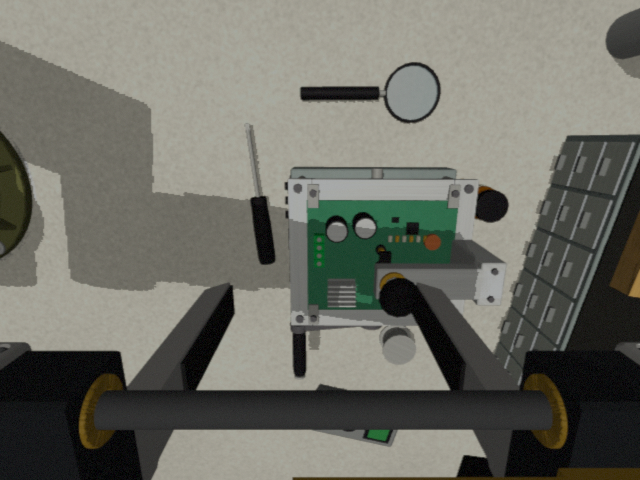

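move_arm(
  increments=[
    [0, -0.34, 0.44, 0.35, 0, 0, 0],
    [0, -0.34, 0.44, 0.35, 0, 0, 0],
    [0, -0.34, 0.43, 0.35, 0, 0, 0],
    [0, 0, 0, 0.35, 0, 0, 0],
    [0, 0, 0, 0, 0, 0, 0],
    [0, 0, 0, 0, 0, 0, 0],
    [0, 0, 0, 0, 0, 0, 0],
    [0, 0, 0, 0, 0, 0, 0],
  ],
)

```text
time_s: 4.7
ee_pos: [0.6161, 0.0311, 0.2918]
eef_rot: [3.14, 0.0, 1.727]
force: [0.2, 0.5, 0.5]
grip_width: 0.0335
grip_force: 0.0
```

```bash
python3 - <<'E'
from h import *
o,p=wrist(); print(o["ee_pos"],o["eef_rot"],o["grip_width"])
print("tcp px",proj(p,o["ee_pos"]),"P px",proj(p,[.616,.031,.25]))
for k,z in(("plunger_top",.245),("handle",.092)):
    for r in ctrl.cut_out(k,p)[:1]: print(k,r["conf"],r["centre"],atz(p,r["centre"],z))
im=p["color"].copy()
for X,c in(([.616,.031,.25],(0,0,255)),(o["ee_pos"],(255,0,0))):
    cv2.circle(im,tuple(int(v) for v in proj(p,X)),2,c,-1)
t=np.linspace(0,6.3,40)
for a in t: cv2.circle(im,tuple(int(v) for v in proj(p,[.616+.014*np.cos(a),.031+.014*np.sin(a),.25])),1,(0,255,255),-1)
cv2.imwrite("pics/w2.png",im)
E
```

```text
[0.61610794 0.03111984 0.29180816] [3.13969574e+00 3.30010506e-04 1.72720305e+00] 0.03353315944116437
tcp px [324.12761343 299.21863882] P px [323.6314197  271.87989447]
plunger_top 0.77 [265.8, 325.8] [0.61703842 0.03353427 0.245     ]
handle 0.87 [336.2, 236.1] [ 0.53852122 -0.12002129  0.092     ]
```

View pics/w2.png

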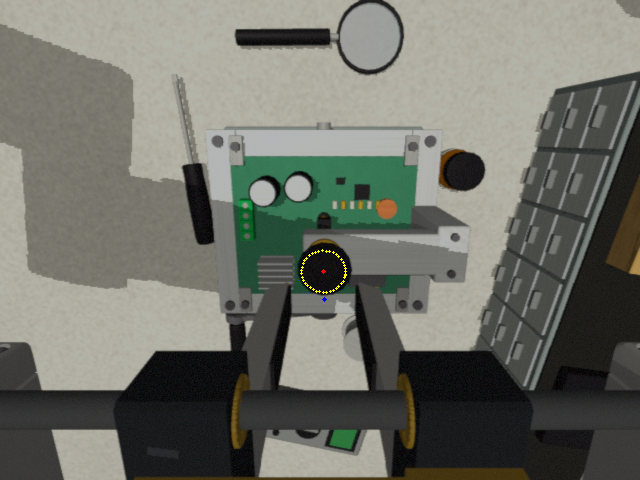

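move_arm(
  increments=[
    [0, 0, 0, 0, 0, 0, 0],
    [0, 0, 0, 0, 0, 0, 0],
    [0, 0, 0, 0, 0, 0, 0],
    [0, 0, 0, 0, 0, 0, 0],
    [0, 0, 0, 0, 0, 0, 0],
    [0, 0, 0, 0, 0, 0, 0],
    [0, 0, 0, 0.2, 0, 0, 0],
    [0, 0, 0, 0.2, 0, 0, 0],
    [0, 0, 0, 0.2, 0, 0, 0],
    [0, 0, 0, 0.1, 0, 0, 0],
    [0, 0, 0, 0.1, 0, 0, 0],
    [0, 0, 0, 0.1, 0, 0, 0],
    [0, 0, 0, 0.1, 0, 0, 0],
    [0, 0, 0, 0.06, 0, 0, 0],
    [0, 0, 0, 0, 0, 0, 0],
  ],
)

```text
time_s: 6.35
ee_pos: [0.6161, 0.0309, 0.2381]
eef_rot: [3.141, 0.0, 1.727]
force: [-4.8, -0.5, 6.1]
grip_width: 0.0003
grip_force: 3.5
```

move_arm(
  increments=[
    [0, 0, 0, 0.03, 0, 0, 0],
    [0, 0, 0, 0.03, 0, 0, 0],
    [0, 0, 0, 0, 0, 0, 0],
  ],
)

```text
time_s: 6.65
ee_pos: [0.6162, 0.0308, 0.2376]
eef_rot: [3.138, 0.001, 1.727]
force: [-10.8, -0.2, 22.8]
grip_width: 0.0003
grip_force: 11.4
```

move_arm(
  increments=[
    [0, 0, 0, 0, 0, 0, 0],
    [0, 0, 0, 0, 0, 0, 0],
    [0, 0, 0, 0, 0, 0, 0],
    [0, 0, 0, 0, 0, 0, 0],
    [0, 0, 0, -0.15, 0, 0, 0],
    [0, 0, 0, -0.3, 0, 0, 0],
    [0, 0, 0, -0.5, 0, 0, 0],
    [0, 0, 0, -0.4, 0, 0, 0],
    [0.5, -0.6, -0.4, 0, 0, 0, 0],
    [0.7, -0.6, -0.4, 0, 0, 0, 0],
    [0.7, -0.6, -0.4, 0, 0, 0, 0],
    [0.7, -0.6, -0.4, 0, 0, 0, 0],
    [0.7, -0.62, -0.33, 0, 0, 0, 0],
    [0.7, 0, 0, 0.5, 0, 0, 0],
    [0.7, 0, 0, 0.5, 0, 0, 0],
    [0.7, 0, 0, 0.5, 0, 0, 0],
    [0.7, 0, 0, 0.3, 0, 0, 0],
    [0.7, 0, 0, 0, 0, 0, 0],
    [0.7, 0, 0, 0, 0, 0, 0],
  ],
)

```text
time_s: 8.55
ee_pos: [0.5444, -0.1333, 0.2125]
eef_rot: [3.141, 0.0, 1.727]
force: [0.3, 0.5, 0.5]
grip_width: 0.0661
grip_force: 0.0
```

```bash
python3 - <<'E'
from h import *
o,p=wrist(); print(o["ee_pos"],o["eef_rot"],o["grip_width"])
for k,z in(("handle",.092),):
    for r in ctrl.cut_out(k,p)[:1]: print(k,r["conf"],r["centre"],atz(p,r["centre"],z),cv2.minAreaRect(np.argwhere(r["mask"])[:,::-1].astype(np.float32)))
im=p["color"].copy()
c,s=np.cos(.16),np.sin(.16)
for a in(-.032,.032):
  for b in(-.0095,.0095): cv2.circle(im,tuple(int(v) for v in proj(p,[.544-s*a+c*b,-.133+c*a+s*b,.092])),2,(0,0,255),-1)
cv2.circle(im,tuple(int(v) for v in proj(p,o["ee_pos"])),2,(255,0,0),-1)
cv2.imwrite("pics/w3.png",im)
E
```

```text
[ 0.54444687 -0.13333285  0.21254947] [3.14104071e+00 2.92509858e-04 1.72686209e+00] 0.066120787678823
handle 0.71 [238.1, 323.0] [ 0.54374102 -0.1324641   0.092     ] ((320.5, 239.0), (76.0, 23.0), 90.0)
```

View pics/w3.png

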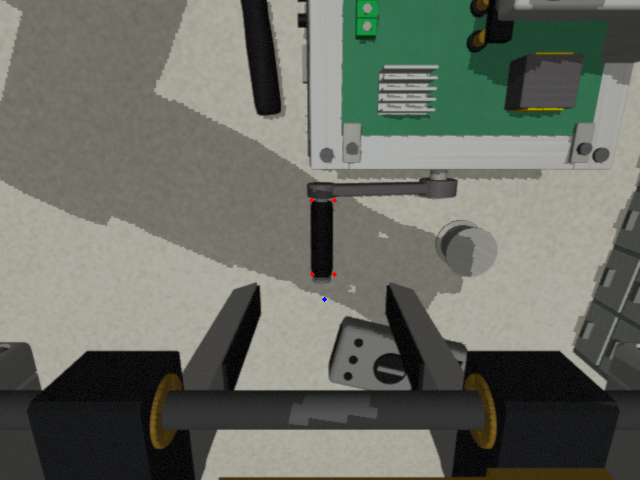

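move_arm(
  force=30,
  increments=[
    [0.7, 0, 0, 0.5, 0, 0, 0],
    [0.7, 0, 0, 0.5, 0, 0, 0],
    [0.7, 0, 0, 0.5, 0, 0, 0],
    [0.7, 0, 0, 0.5, 0, 0, 0],
    [0.7, 0, 0, 0.5, 0, 0, 0],
    [0.7, 0, 0, 0.29, 0, 0, 0],
    [0.7, 0, 0, 0, 0, 0, 0],
    [0, 0, 0, 0, 0, 0, 0],
    [0, 0, 0, 0, 0, 0, 0],
    [0, 0, 0, 0, 0, 0, 0],
    [0, 0, 0, 0, 0, 0, 0],
    [0, 0, 0, 0, 0, 0, 0],
    [0, 0, 0, 0, 0, 0, 0],
    [0, 0, 0, 0, 0, 0, 0],
    [0, 0, 0, 0, 0, 0, 0],
  ],
)

```text
time_s: 10.15
ee_pos: [0.5434, -0.1334, 0.0722]
eef_rot: [-3.14, -0.0, 1.727]
force: [-6.2, -0.8, 1.2]
grip_width: 0.0178
grip_force: 30.0
```

move_arm(
  increments=[
    [0, 0, 0.038, -0.17, 0, 0, 0],
    [0, 0, 0.052, -0.166, 0, 0, 0],
    [0, 0, 0.067, -0.161, 0, 0, 0],
    [0, 0, 0.081, -0.155, 0, 0, 0],
    [0, 0, 0.094, -0.147, 0, 0, 0],
    [0, 0, 0.106, -0.138, 0, 0, 0],
    [0, 0, 0.118, -0.129, 0, 0, 0],
    [0, 0, 0.129, -0.118, 0, 0, 0],
    [0, 0, 0, 0, 0, 0, 0],
  ],
)

```text
time_s: 11.05
ee_pos: [0.5784, -0.1279, 0.1326]
eef_rot: [3.141, 0.0, 1.727]
force: [-8.8, -2.1, 1.9]
grip_width: 0.0182
grip_force: 30.0
```

move_arm(
  increments=[
    [0, 0, 0.138, -0.106, 0, 0, 0],
    [0, 0, 0.147, -0.094, 0, 0, 0],
    [0, 0, 0.155, -0.081, 0, 0, 0],
    [0, 0, 0.161, -0.067, 0, 0, 0],
    [0, 0, 0.166, -0.052, 0, 0, 0],
    [0, 0, 0.17, -0.038, 0, 0, 0],
    [0, 0, 0.173, -0.023, 0, 0, 0],
    [0, 0, 0.174, -0.008, 0, 0, 0],
    [0, 0, 0, 0, 0, 0, 0],
    [0, 0, 0, 0, 0, 0, 0],
    [0, 0, 0, 0, 0, 0, 0],
  ],
)

```text
time_s: 12.15
ee_pos: [0.6413, -0.118, 0.1551]
eef_rot: [-3.142, -0.0, 1.727]
force: [-3.5, -0.1, 1.8]
grip_width: 0.018
grip_force: 30.0
```

```bash
python3 - <<'E'
from h import *
o,p=wrist(); print(o["ee_pos"],o["grip_width"],o["force"])
s=ctrl.camera("scene"); a=p["color"]; b=cv2.resize(s["color"][220:420,220:420],(480,480))
for r in ctrl.cut_out("handle",s)[:1]: print(r["conf"],r["centre"],atz(s,r["centre"],.175))
c,n=np.cos(.16),np.sin(.16)
A=np.array([.616+.15*n,.031-.15*c,.175]); print("expected upright handle",A,"tool angle off upright deg",np.degrees(np.arcsin(((o["ee_pos"]-A)@[c,n,0])/.1)))
cv2.imwrite("pics/f.png",np.hstack([cv2.resize(a,(400,300)),cv2.resize(b,(300,300))]))
E
```

```text
[ 0.64132158 -0.11798258  0.15513742] 0.01803494984691186 [-3.51472704 -0.13480869  1.79842315]
expected upright handle [ 0.63989773 -0.11708409  0.175     ] tool angle off upright deg 0.723390608833853
```

View pics/f.png

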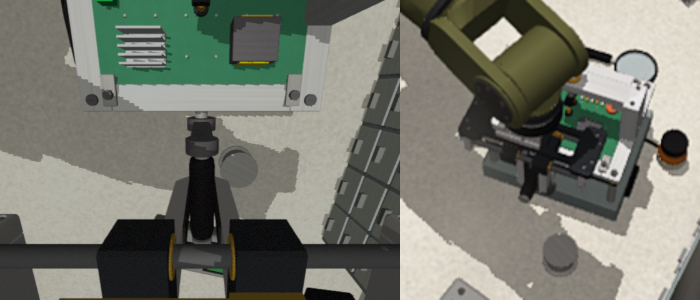

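The wrist view shows the lever upright: its bar runs in line from the shaft (202,115) and the handle is between the pads at (202,195). The reel hasn't moved. I'll hold briefly, then hand in.

move_arm(
  increments=[
    [0, 0, 0, 0, 0, 0, 0],
    [0, 0, 0, 0, 0, 0, 0],
    [0, 0, 0, 0, 0, 0, 0],
    [0, 0, 0, 0, 0, 0, 0],
  ],
)

```text
time_s: 12.7
ee_pos: [0.6415, -0.118, 0.1552]
eef_rot: [3.141, 0.0, 1.727]
force: [-3.3, -0.4, 1.2]
grip_width: 0.018
grip_force: 30.0
```

```bash
python3 -c "
from station import ctrl
print(ctrl.hand_in())"
```

```text
the job is handed in; nothing more can be done
None
```

I drained the board (plunger held at its stop for about half a second, then released), swung the lever to within about 1° of upright, and handed in at about 12.7 s with the handle gripped at 30 N; hand-in returned no verdict.

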